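Change the connector carrier in the checking jig

ROBOT

A 7-joint arm with a two-finger parallel gripper is mounted at the origin on the work surface; the furniture and walls round the work are solid. World frame = base frame: x ahead of the robot, y to its left, z up, the work surface at z = 0. Lengths are in mm, angles in rad, forces in N, time in s.
With the tool pointing down it reaches from about 400 to 925 mm from the base axis. Payload 4.1 kg.
Tool frame: the origin (TCP) lies at the very end of the fingers, on their centre line; the grasp point (between the pads) lies 19 mm behind it (arm.grip_point_offset is the distance from the TCP to the grasp point, in mm); z points along the fingers, y is the direction in which the jaws open and shut (so a half turn about z gives the same grasp; the last joint's range is limited). The gripper opens to 85 mm and grips with 20 to 120 N. Pads are 22 mm wide; open, the fingers measure 114 mm over their backs; the gripper's body (76 mm by 85 mm) begins 54 mm behind the grasp point. The pads swing forward as they close: fully open they stand 13 mm farther back than shut.
Start: joints at [1.021, 0.398, 0.045, 1.537, -0.019, 1.207, -0.051], TCP at [283.236, -585.082, 231.347] pointing down, gripper open.
Joint ranges: [-2.82, 2.82], [-0.49, 2.23], [-1.37, 1.46], [0, 2.46], [-1.36, 4.5], [0.23, 2], [-2.94, 2.94]. Speed limits (rad/s): [2.57, 2.57, 3.14, 3.14, 3.14, 3.14, 3.14].

INTERFACE

Orientations are given as [roll, pitch, yaw] about the fixed x, y, z axes, in that order (R = Rz(yaw) Ry(pitch) Rx(roll)).
In Python, from cell import get_obs, get_image, get_calibration, job, arm gives the robot as it stands. The module is installed in compiled form; this text tells all that it offers.
- The arm moves only by the tool step_arm, never from a script. Its argument "deltas" is a list of rows, each a list of 5 numbers: the shift along the world's x, y, z in mm, then the turn about the world's z in rad, then the closure, from 0 (fully open) to 1 (shut). In form: [[x, y, z, twist, fingers], ...]. A call has 1 to 8 rows; each row is the pose to reach, as a shift and turn from the pose measured when the call began; what a row does not reach only later rows make up. A row lasts 1/10 s, in which the tool goes at most 50 mm and 8.59 degrees, less where a joint would pass 70% of its speed; a pose out of reach is approached as far as the arm can. A call with a gripper value outside its range is refused whole. The fingers move at their own pace and stop on an object; "newtons" is the grip in N (left out, the last holds). Time passes only in rows, so rows that repeat a pose let the fingers close. It gives the time, the measured TCP pose, the force and the opening at its end, in the units of the state.
- get_obs(): the state, without advancing time (a new reading comes with each control period).
- get_image(name): name is "scene" or "top" or "wrist"; returns (picture, depth): 400x640x3 uint8, blue, green, red; 400x640 float32, mm along the optical axis (not along the pixel's ray), 0 where there is no reading.
- get_calibration(name): a dict with "intrinsics" (3x3 intrinsics, pixels), "xyz" and "rotation" of the camera in the world. Camera axes: x right, y up, looking along -z (the intrinsics and any distortion apply to the point x, -y, -z); pixel columns grow to the right and rows downward; lengths in mm; the calibration is good to about 2 mm. A picture is of the moment at which its call begins: read the wrist's pose just before it. get_calibration takes no time and is no camera call; for the wrist camera it gives the pose at the moment of the call.
- job.hand_in(): hands the job in, once; it reports no verdict.
The state is a dict: "time_s": time; "joints": joint angles; "dq": joint speeds; "tau": joint torques, N m; "position": TCP position; "eef_rot": TCP orientation; "wrist_force": force on the tool from outside, world axes, zero at the start; "ft_torque": the same for the moment, N m; "width": opening from 0.0 (shut) to 1.0 (fully open).
Only numpy, scipy, OpenCV 4.12 (cv2) and the standard library are available. Lean on these libraries where they do the work, as an engineer would, in place of code of your own. Each camera call takes 0.05 s, during which the arm holds its last target. There are 200 camera calls.

TASK

The connector carrier in the checking jig is done and the next one waits in a grey plastic tray. Lift the two keeper bars off the jig and lay them flat in the pale, squarish steel tray, move the checked carrier into the empty grey tray, seat the next carrier in the jig with its broad end where the jig has the broad place, and then put the long and the short keeper bar back in their own saddles so that they lie fully down across the carrier.

Things in the scene. Friction and masses are not known exactly. Their poses are not given: they have to be found in the camera images.
- jig: Fixed jig, plate 140 x 152 mm (x, y), top 16 mm up; pins to 33, saddle rims to 46 mm. Origin: bench, under its middle. Seated carrier: origin at (0, 0, 16 mm), same axes, 2.5 mm play, 3 mm lead-in; end for end it stays up on the pins. Saddles hold bars along x, 33.5 mm up to their undersides: long bar at (0, -40 mm), short at (0, +40 mm); 3.5 mm play, 4 mm lead-in.
- steel_tray: Shallow, nearly square tray of pale sheet steel, fixed, 144 x 128 mm (its x by its y), 14 mm high, walls and floor 3 mm. Origin: on the bench under its middle. Side area for the keeper bars: laid along the tray's x, one at y = -37 mm and one at y = +37 mm, they leave room for the fingers.
- tray_b: Grey plastic tray, fixed, empty at the start: 90 x 138 mm (its x by its y), 16 mm high, walls and floor 4 mm. Origin: on the bench under its middle. Takes the checked carrier flat on its floor, the carrier's length along the tray's y, either way round, about 10 mm of play all round.
- tray_a: Grey plastic tray of the same size and shape, fixed, in which the next carrier lies at the start. Origin: on the bench under its middle.
- carrier_checked: Carrier in the jig at the start: brown board 12 mm thick, 110 mm long (y); 60 mm wide (x) from y = -55 to 12 mm (broad end), 44 mm from 12 to 55; four black connectors lie across it, tops 17 mm up. Upright black grip block in the middle, 16 mm thick (x), 24 mm long (y), 12 to 62 mm up: take it across x by its upper 22 mm, clear of the saddles. Origin: middle of underside. 0.2 kg.
- carrier_next: Next carrier, the same shape and size as the checked one (broad end toward its own -y), lying in a grey tray at the start, roughly the same way round as the jig. Origin: middle of underside. 0.2 kg.
- long_bar: Long keeper bar, across the carrier's broad end at the start: steel, 116 mm long (its x), 20 mm wide (y), 10 mm thick, with an upright black grip block in the middle, 16 mm thick (x), 20 mm long (y), 10 to 46 mm up from the underside: take it across x by its upper 24 mm. Origin: middle of underside. 0.15 kg.
- short_bar: Short keeper bar, across the carrier's narrow end at the start: the same as the long bar but 90 mm long (its x). Origin: middle of underside. 0.15 kg.

How it is judged (in metres and radians):
On the way, in this order (a step that is already met when the one before it is completed fails the run):
1. both keeper bars lie in the steel tray, the checked carrier still in the jig (x of long_bar in the frame of steel_tray between -0.06 and 0.06 m and y of long_bar in the frame of steel_tray between -0.06 and 0.06 m and z of long_bar in the frame of steel_tray between -0.001 and 0.007 m and angle between each of long_bar, short_bar, carrier_checked's own z axis and vertical below 0.1 rad and x of short_bar in the frame of steel_tray between -0.06 and 0.06 m and y of short_bar in the frame of steel_tray between -0.06 and 0.06 m and z of short_bar in the frame of steel_tray between -0.001 and 0.007 m and x of carrier_checked in the frame of jig between -0.008 and 0.008 m and y of carrier_checked in the frame of jig between -0.008 and 0.008 m and z of carrier_checked in the frame of jig between 0.012 and 0.02 m and angle between the y axis of carrier_checked and the y axis of jig, either way round below 0.12 rad), for 0.2 s.
2. the checked carrier lies flat in the empty grey tray (x of carrier_checked in the frame of tray_b between -0.015 and 0.015 m and y of carrier_checked in the frame of tray_b between -0.015 and 0.015 m and z of carrier_checked in the frame of tray_b between 0 and 0.008 m and angle between carrier_checked's own z axis and vertical below 0.1 rad), for 0.2 s.
3. the next carrier is seated in the jig (x of carrier_next in the frame of jig between -0.008 and 0.008 m and y of carrier_next in the frame of jig between -0.008 and 0.008 m and z of carrier_next in the frame of jig between 0.012 and 0.02 m and angle between carrier_next's own z axis and vertical below 0.1 rad and angle between the y axis of carrier_next and the y axis of jig, either way round below 0.12 rad), for 0.2 s.
At the end, for the whole second after the job is handed in: Next carrier seated in the jig (8 mm, 7 degrees, down within 4 mm); long bar home in the saddles at y = -40 mm and short bar at y = +40 mm of the jig (8 mm, 7 degrees, down within 4 mm); checked carrier flat in the grey tray that was empty (15 mm); all at rest (all of step 2 and all of step 3 and x of long_bar in the frame of jig between -0.008 and 0.008 m and y of long_bar in the frame of jig between -0.048 and -0.032 m and z of long_bar in the frame of jig between 0.0295 and 0.0375 m and angle between each of long_bar, short_bar's own z axis and vertical below 0.1 rad and angle between the x axis of each of long_bar, short_bar and the x axis of jig, either way round below 0.12 rad and x of short_bar in the frame of jig between -0.008 and 0.008 m and y of short_bar in the frame of jig between 0.032 and 0.048 m and z of short_bar in the frame of jig between 0.0295 and 0.0375 m and linear speed of each of long_bar, short_bar, carrier_checked, carrier_next below 0.02 m/s); the robot touches nothing.
It also fails if it takes over 147 s, if anything falls off the work surface, if the arm or the gripper's body presses on something with over 40 N, if the wrist force passes 120 N, or if a joint passes its speed limit or range.

## Working session

There is one attempt and no reset: what is moved stays moved. The work goes in short steps, Python scripts to look and compute and a tool call to move; the robot and the scene stay as the last step left them, time stands still between calls to the robot, and variables do not carry over. Pictures are saved under pics/ and viewed, about 12 in all and at most 16, crops included, and the job is handed in when it is done.

Besides the shell and the picture viewer there is one more tool, called as name([rows], argument=value, ...), one row to a line, values as JSON. step_arm: Moves the arm, as the interface text tells. Its arguments: {"type":"object","properties":{"deltas":{"type":"array","items":{"type":"array","items":{"type":"number"}}},"newtons":{"type":"number"}},"required":["deltas"]}

```bash
mkdir -p pics; cat > h.py <<'E'
import numpy as np, cv2
from cell import get_obs, get_image, get_calibration, job, arm
def world(cal, uv, depth):
    K=np.array(cal['intrinsics']);uv=np.atleast_2d(uv).astype(float)
    d=np.asarray(depth,float).reshape(-1)
    x=(uv[:,0]-K[0,2])/K[0,0]; y=(uv[:,1]-K[1,2])/K[1,1]
    P=np.stack([x*d,-y*d,-d],1)
    return P@np.array(cal['rotation']).T+np.array(cal['xyz'])
def cloud(cal,dep):
    v,u=np.indices(dep.shape)
    return world(cal,np.stack([u.ravel(),v.ravel()],1),dep.ravel()).reshape(dep.shape+(3,))
E
python3 - <<'E'
from h import *
for n in ('top','scene'):
    c=get_calibration(n); im,d=get_image(n); cv2.imwrite(f'pics/{n}0.png',im); np.savez(f'{n}0.npz',im=im,d=d)
    print(n,c,(d>0).mean())
o=get_obs();print(o['position'],o['eef_rot'],o['width'],o['time_s'])
E
```

```text
top {'intrinsics': array([[366.3133701 ,   0.        , 324.88910205],
       [  0.        , 366.3133701 , 199.34712666],
       [  0.        ,   0.        ,   1.        ]]), 'xyz': array([371.8115693 ,  79.93397326, 889.28282494]), 'rotation': array([ 0.07172109,  0.02255871, -1.55440778])} 0.99589453125
scene {'intrinsics': array([[415.38674433,   0.        , 316.37590478],
       [  0.        , 415.38674433, 203.68237813],
       [  0.        ,   0.        ,   1.        ]]), 'xyz': array([104.57572577, 797.15601741, 568.60817857]), 'rotation': array([ 0.99665263, -0.009146  , -2.6722192 ])} 0.99592578125
[ 282.957453   -584.55191148  230.38048524] [-3.13985998e+00  1.48137019e-04  4.50903728e-01] 0.9982265773288574 0.1
```

View pics/top0.png

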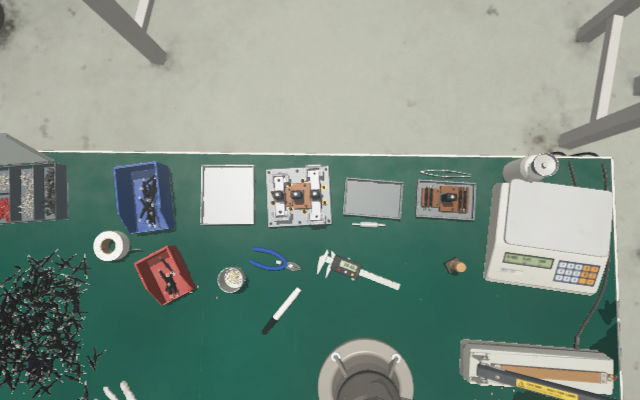

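View pics/scene0.png

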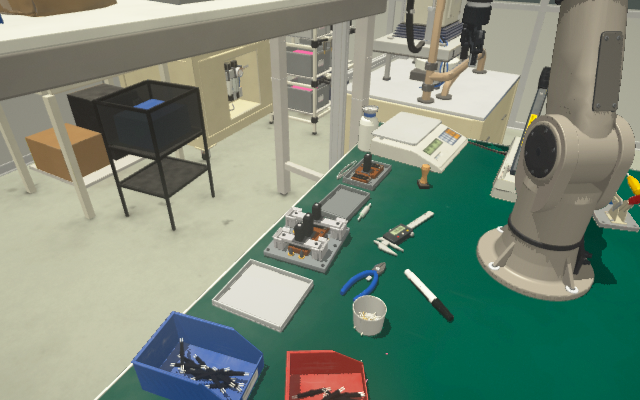

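```bash
cat >> h.py <<'E'
from scipy.spatial.transform import Rotation as Ro
_w=world
def fix(c):
    c=dict(c); r=np.array(c['rotation']); c['rotation']=Ro.from_euler('xyz',r).as_matrix() if r.size==3 else r; return c
def grab(n):
    c=fix(get_calibration(n)); im,d=get_image(n); return c,im,d
def rect(P):
    (c,s,a)=cv2.minAreaRect(np.asarray(P,np.float32)); return np.round(c,1),np.round(s,1),round(a,1)
E
python3 - <<'E'
from h import *
c=fix(get_calibration('top')); z=np.load('top0.npz'); im,d=z['im'],z['d']
C=cloud(c,d)
print('bench z',np.median(C[240:250,200:480,2]))
# zones: print top heights blobs
for n,(u0,u1) in dict(steel=(190,262),jig=(262,336),b=(338,408),a=(408,482)).items():
    S=C[155:236,u0:u1].reshape(-1,3)
    for lo in (5,10,13,25,40,50,65):
        m=((C[155:236,u0:u1,2]>lo)).astype(np.uint8)
        k,l,st,ce=cv2.connectedComponentsWithStats(m)
        for i in range(1,k):
            if st[i,4]>15:
                P=C[155:236,u0:u1][l==i]; print(n,lo,st[i,4],rect(P[:,:2]),np.round(np.percentile(P[:,2],[50,95])))
cr=cv2.resize(im[155:236,190:482],None,fx=2.7,fy=2.7,interpolation=cv2.INTER_CUBIC); cv2.imwrite('pics/crop0.png',cr)
E
```

```text
bench z 1.0427282460138372
steel 5 794 (array([443.3, 241.4]), array([144.1, 322.4]), 0.2) [10. 17.]
steel 5 33 (array([486.5, 305.1]), array([28.2, 19.9]), 38.4) [6. 7.]
steel 5 17 (array([470.5, 320.9]), array([19.2,  8.7]), 65.0) [6. 7.]
steel 5 121 (array([418.1, 216.7]), array([279.9,  70.6]), 85.5) [6. 7.]
steel 5 18 (array([428.3, 287.3]), array([10. , 24.3]), 89.8) [6. 7.]
steel 10 394 (array([443.3, 241.4]), array([144.1, 322.4]), 0.2) [15. 18.]
steel 13 80 (array([496.2, 384.4]), array([48.1, 95. ]), 46.7) [15. 18.]
steel 13 35 (array([505.2, 302.6]), array([19.7, 53.7]), 0.4) [15. 17.]
steel 13 29 (array([470.1, 276.1]), array([41.3,  2.7]), 2.0) [14. 18.]
steel 13 30 (array([421.1, 400.1]), array([ 3.8, 38.8]), 89.8) [15. 17.]
steel 13 31 (array([382.9, 186.9]), array([208.6,  52.1]), 70.0) [15. 18.]
steel 13 34 (array([379.2, 394.4]), array([34.5, 17.4]), 41.7) [15. 18.]
steel 13 51 (array([372.8, 338.2]), array([ 2.4, 69.7]), 0.9) [15. 18.]
jig 5 3714 (array([440.7, 162.7]), array([144.5, 159.7]), 2.3) [29. 78.]
jig 10 3710 (array([438.7, 163.4]), array([145.2, 157. ]),
[... 1446 characters left out ...]
(array([450.8, -49.4]), array([ 37.7, 300.6]), 24.3) [ 9. 12.]
a 5 1848 (array([433.2, -87.3]), array([103.7, 340.9]), 3.3) [16. 57.]
a 10 390 (array([432.8, -87.3]), array([102.8, 340.9]), 3.3) [16. 19.]
a 10 1085 (array([427.1, -78.3]), array([ 72.4, 327.3]), 6.8) [18. 66.]
a 13 343 (array([432.8, -87.3]), array([102.8, 340.9]), 3.3) [16. 19.]
a 13 1066 (array([427.1, -78.3]), array([ 72.4, 327.3]), 6.8) [18. 66.]
a 25 126 (array([412.9, -56.4]), array([ 20., 284.]), 12.7) [65. 69.]
a 40 106 (array([412.9, -56.4]), array([ 20., 284.]), 12.7) [65. 69.]
a 50 94 (array([412.9, -56.3]), array([ 19.7, 284. ]), 12.8) [66. 69.]
a 65 57 (array([ 442.3, -182.7]), array([13.7, 22.3]), 1.5) [67. 70.]
```

View pics/crop0.png

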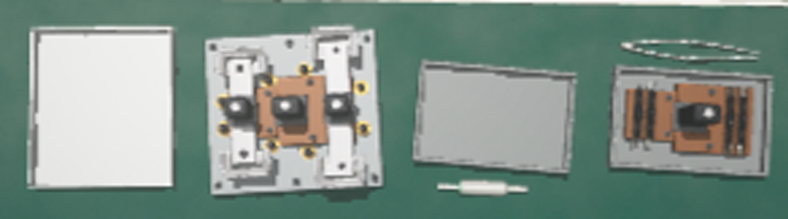

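```bash
python3 - <<'E'
from h import *
c=fix(get_calibration('top')); z=np.load('top0.npz'); im,d=z['im'],z['d']
d=cv2.medianBlur(d,3)
C=cloud(c,d)
for n,(u0,u1),ths in (('steel',(192,260),(9,)),('jig',(262,336),(12,65)),('b',(338,408),(10,)),('a',(410,482),(10,55))):
    S=C[155:225,u0:u1]
    for lo in ths:
        m=((S[...,2]>lo)&(d[155:225,u0:u1]>0)).astype(np.uint8)
        k,l,st,ce=cv2.connectedComponentsWithStats(m)
        for i in range(1,k):
            if st[i,4]>40:
                P=S[l==i]; print(n,lo,st[i,4],rect(P[:,:2]),np.round(np.median(P,0)))
print(get_calibration('wrist'))
E
```

```text
steel 9 148 (array([498.6, 369.6]), array([ 61.7, 127.7]), 38.4) [512. 390.  11.]
steel 9 119 (array([445.5, 276.6]), array([141. ,   5.7]), 2.1) [445. 276.  12.]
steel 9 126 (array([381.5, 369.3]), array([107.4,  49.5]), 57.7) [374. 386.  14.]
jig 12 3649 (array([442.4, 166.2]), array([142.5, 152.2]), 4.0) [440. 162.  29.]
jig 65 68 (array([442.6, 123.6]), array([15.8, 17.9]), 1.6) [442. 124.  80.]
jig 65 70 (array([439.2, 207.3]), array([20.3, 16.2]), 89.1) [440. 206.  80.]
jig 65 76 (array([440.1, 166. ]), array([14.9, 22.4]), 1.1) [441. 166.  78.]
b 10 204 (array([439.6, -12.8]), array([138.2,  90.3]), 86.1) [479. -51.  15.]
b 10 51 (array([379.5,  -3.1]), array([ 4.8, 42.9]), 0.9) [379.  -3.  13.]
a 10 138 (array([ 441.3, -141.7]), array([51.7, 89.1]), 87.0) [ 458. -119.   15.]
a 10 171 (array([ 454.5, -233.8]), array([118.2,  62.4]), 38.2) [ 464. -250.   15.]
a 10 1083 (array([ 441.4, -183.4]), array([110.7,  60.2]), 86.8) [ 440. -182.   17.]
a 55 87 (array([ 441.5, -183. ]), array([22.6, 16.3]), 88.2) [ 440. -181.   66.]
{'intrinsics': array([[298.3206155 ,   0.        , 320.87492107],
       [  0.        , 298.3206155 , 199.31722216],
       [  0.        ,   0.        ,   1.        ]]), 'xyz': array([ 344.70080156, -554.23924299,  373.0940285 ]), 'rotation': array([-0.27831921,  0.00127446, -1.12071946])}
```

step_arm([
  [20,50,0,0.1,0],
  [40,100,0,0.2,0],
  [60,150,0,0.3,0],
  [80,200,0,0.4,0],
  [100,250,0,0.5,0],
  [120,300,0,0.6,0],
  [140,350,0,0.7,0],
  [155,390,0,0.8,0],
], newtons=60)

```text
time_s: 0.9
position: [430.9, -211.3, 230.2]
eef_rot: [-3.14, 0.0, 1.255]
wrist_force: [0.9, 0.1, -0.3]
width: 1.0
```

```bash
cat >> h.py <<'E'
def blocks(n='wrist',zmin=50,name=None):
    c,im,d=grab(n)
    if name: cv2.imwrite('pics/'+name,im)
    d=cv2.medianBlur(d,3); C=cloud(c,d)
    g=(im.max(2)<110)
    m=((C[...,2]>zmin)&(C[...,2]<100)&(d>0)&(np.hypot(C[...,0]-440,C[...,1])<450)).astype(np.uint8)
    k,l,st,ce=cv2.connectedComponentsWithStats(m)
    for i in range(1,k):
        if st[i,4]>100:
            P=C[l==i]; t=np.percentile(P[:,2],90); T=P[P[:,2]>t-4]
            print('blk',st[i,4],rect(T[:,:2]),'z',round(t,1),'px',np.round(ce[i]))
    return c,im,d,C
def bound(C,d,lo,hi):
    m=((C[...,2]>lo)&(C[...,2]<hi)&(d>0)).astype(np.uint8)
    m=cv2.morphologyEx(m,cv2.MORPH_OPEN,np.ones((3,3),np.uint8))
    k,l,st,ce=cv2.connectedComponentsWithStats(m)
    for i in range(1,k):
        if st[i,4]>400: print('reg',lo,hi,st[i,4],rect(C[l==i][:,:2]))
E
python3 - <<'E'
from h import *
o=get_obs(); print(o['position'],o['eef_rot'])
c,im,d,C=blocks(zmin=50,name='w1.png')
bound(C,d,13.5,24); bound(C,d,11,18.5)
E
```

```text
[ 430.91924722 -211.25257464  230.23988419] [-3.13981190e+00  3.58307856e-04  1.25489816e+00]
blk 377 (array([ 439.8, -185.2]), array([24. , 16.6]), 86.4) z 66.6 px [323. 156.]
blk 402 (array([ 283.9, -204.9]), array([21.1, 21.4]), 46.8) z 63.8 px [196. 215.]
blk 13515 (array([ 405.2, -359.4]), array([126.3, 157.6]), 75.7) z 75.2 px [334. 293.]
blk 2899 (array([  82.9, -242.2]), array([34.6, 46.3]), 33.3) z 95.1 px [ 48. 298.]
reg 13.5 24 724 (array([266.2,  26.3]), array([21.6, 34.6]), 69.9)
reg 13.5 24 822 (array([436.4, -46.3]), array([74.8, 90.1]), 85.9)
reg 13.5 24 1293 (array([ 437.3, -187.5]), array([138.3,  90.1]), 86.9)
reg 13.5 24 3755 (array([ 439.9, -185.5]), array([109.9,  60.3]), 86.9)
reg 11 18.5 820 (array([264.3,  26.9]), array([22.2, 40. ]), 71.4)
reg 11 18.5 887 (array([436.4, -46.3]), array([74.8, 90.1]), 85.9)
reg 11 18.5 1395 (array([ 437.3, -187.5]), array([138.3,  90.3]), 86.9)
reg 11 18.5 869 (array([ 84.1, -58.5]), array([106.8,  15.4]), 55.5)
reg 11 18.5 488 (array([ 442.4, -140.8]), array([20.5, 43.7]), 86.9)
reg 11 18.5 2634 (array([ 439.3, -196.6]), array([87.7, 60.3]), 87.0)
```

View pics/w1.png

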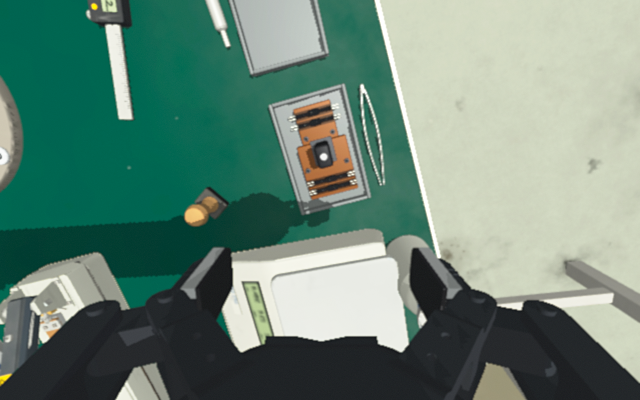

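step_arm([
  [2,50,0,0.06,0],
  [3,100,0,0.12,0],
  [4,150,0,0.18,0],
  [6,200,0,0.24,0],
  [8,250,0,0.3,0],
  [10,300,0,0.36,0],
  [11,345,0,0.386,0],
  [11,348,0,0.386,0],
])

```text
time_s: 1.75
position: [444.7, 153.2, 230.9]
eef_rot: [-3.141, -0.01, 1.666]
wrist_force: [-0.2, -0.9, 0.8]
width: 1.005
```

```bash
python3 - <<'E'
from h import *
o=get_obs(); print(o['position'],o['eef_rot'])
c,im,d,C=blocks(zmin=60,name='w2.png')
m=(abs(C[...,0]-440)<110)
bound(np.where(m[...,None],C,0),d,13,19)
bound(np.where(m[...,None],C,0),d,13,90)
bound(np.where((m&(C[...,1]<150))[...,None],C,0),d,39,45)
bound(np.where((m&(C[...,1]>180))[...,None],C,0),d,39,45)
bound(np.where((m&(C[...,1]>180))[...,None],C,0),d,7,20)
E
```

```text
[444.71454292 153.18267462 230.90266274] [-3.14104427 -0.00975116  1.66560289]
blk 340 (array([438.7, 205.4]), array([15.6, 19.2]), 5.0) z 80.1 px [321. 134.]
blk 399 (array([440. , 164.8]), array([15.4, 22.7]), 5.6) z 78.5 px [319. 174.]
blk 344 (array([441.8, 122.4]), array([15.8, 19.5]), 5.5) z 80.1 px [317. 213.]
reg 13 19 4564 (array([438.9, 183.9]), array([140. , 112.9]), 4.0)
reg 13 19 850 (array([438.4, -15.3]), array([139.6,  90.2]), 85.8)
reg 13 90 14722 (array([440.2, 163.9]), array([140.2, 152.6]), 3.8)
reg 13 90 850 (array([438.4, -15.3]), array([139.6,  90.2]), 85.8)
reg 39 45 841 (array([403.5, 120.1]), array([50.1, 32.8]), 1.7)
reg 39 45 824 (array([481.6, 126.8]), array([54.4, 35.1]), 4.9)
reg 39 45 699 (array([405.9, 201.5]), array([39.9, 33.2]), 2.9)
reg 39 45 740 (array([470. , 205.6]), array([38.4, 33.9]), 4.5)
reg 7 20 1008 (array([443.4, 309.6]), array([144.5,  76.3]), 2.0)
reg 7 20 2471 (array([437.2, 207.9]), array([140. ,  63.9]), 3.6)
```

View pics/w2.png

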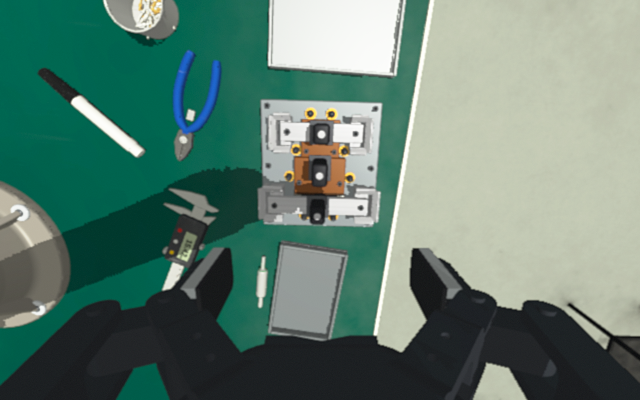

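step_arm([
  [-3,20,-30,0,0],
  [-5,40,-65,-0.01,0],
  [-5.7,50,-100,-0.02,0],
  [-5.7,52.8,-115,-0.027,0],
  [-5.7,52.8,-120,-0.027,0],
  [-5.7,52.8,-120,-0.027,0],
  [-5.7,52.8,-120,-0.027,0],
])

```text
time_s: 2.5
position: [440.3, 203.9, 111.5]
eef_rot: [3.141, -0.009, 1.635]
wrist_force: [0.3, 0.2, 0.9]
width: 0.999
```

step_arm([
  [-1.3,2,-20,0,0],
  [-1.3,2,-40,0,0],
  [-1.3,2,-54,0,0],
  [-1.3,2,-54,0,0],
  [-1.3,2,-54,0,0],
  [-1.3,2,-54,0,0],
])

```text
time_s: 3.1
position: [439.9, 206.3, 58.5]
eef_rot: [3.139, -0.009, 1.635]
wrist_force: [-0.6, 0.5, 0.2]
width: 1.002
```

step_arm([
  [0,0,0,0,0.5],
  [0,0,0,0,1],
  [0,0,0,0,1],
  [0,0,0,0,1],
  [0,0,0,0,1],
  [0,0,0,0,1],
  [0,0,0,0,1],
  [0,0,0,0,1],
], newtons=60)

```text
time_s: 3.9
position: [440.1, 206.4, 58.7]
eef_rot: [3.139, -0.009, 1.635]
wrist_force: [-0.7, -0.1, 4.1]
width: 0.173
```

step_arm([
  [0,0,10,0,1],
  [0,0,30,0,1],
  [0,0,50,0,1],
  [0,5,60,0,1],
  [1,40,62,0,1],
  [1,80,62,0,1],
  [2,120,62,0,1],
  [2,150,62,0,1],
])

```text
time_s: 4.7
position: [441.3, 359.3, 120.8]
eef_rot: [3.139, -0.011, 1.637]
wrist_force: [0.3, -0.1, -1.2]
width: 0.168
```

step_arm([
  [0,10,0,-0.02,1],
  [1,14.5,-20,-0.03,1],
  [1,14.5,-45,-0.03,1],
  [1,14.5,-70,-0.03,1],
  [1,14.5,-85,-0.03,1],
  [1,14.5,-91,-0.03,1],
  [1,14.5,-91.5,-0.03,1],
  [1,14.5,-91.5,-0.03,1],
])

```text
time_s: 5.5
position: [442.8, 374.5, 30.0]
eef_rot: [3.138, -0.012, 1.607]
wrist_force: [-0.7, 0.3, -1.3]
width: 0.173
```

```bash
python3 - <<'E'
from h import *
o=get_obs(); print(o['position'],o['eef_rot'])
c,im,d=grab('wrist'); cv2.imwrite('pics/w3.png',im)
C=cloud(c,d); m=(abs(C[...,0]-440)<110)&(C[...,1]>250); bound(np.where(m[...,None],C,0),d,7,20)
E
```

```text
[442.77394031 374.51281088  29.96468112] [ 3.13788993 -0.01213491  1.60660975]
reg 7 20 441 (array([358.3, 485. ]), array([ 2.2, 19.4]), 6.3)
reg 7 20 1934 (array([435.7, 477.6]), array([153.9,   1.1]), 8.5)
reg 7 20 3529 (array([442.1, 371.8]), array([144.3,  58.6]), 1.3)
reg 7 20 3812 (array([441.5, 375.9]), array([89.8, 22.9]), 2.0)
```

View pics/w3.png

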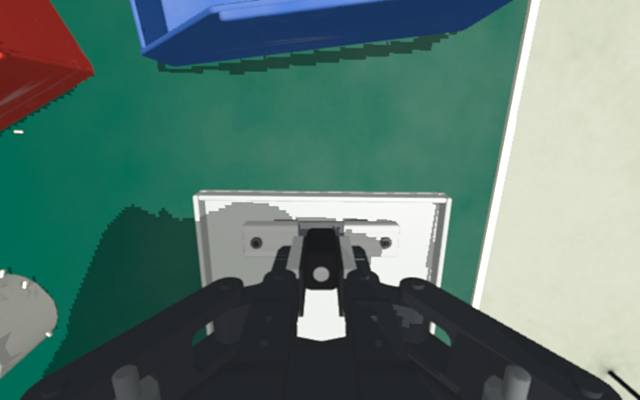

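step_arm([
  [0,0,-2,0,1],
  [0,0,-2,0,1],
  [0,0,-2,0,0.6],
  [0,0,-2,0,0],
  [0,0,-2,0,0],
  [0,0,-2,0,0],
  [0,0,10,0,0],
  [0,0,40,0,0],
])

```text
time_s: 6.35
position: [441.4, 372.9, 68.8]
eef_rot: [-3.141, -0.009, 1.607]
wrist_force: [1.6, 0.4, -1.1]
width: 1.003
```

step_arm([
  [0,-10,40,0.01,0],
  [0,-50,57,0.02,0],
  [0,-95,57,0.028,0],
  [0,-140,57,0.028,0],
  [0,-185,57,0.028,0],
  [0,-220,57,0.028,0],
  [0,-245,57,0.028,0],
  [0.8,-250,57,0.028,0],
])

```text
time_s: 7.15
position: [442.2, 119.3, 126.4]
eef_rot: [-3.141, -0.007, 1.63]
wrist_force: [1.2, 0.0, 0.2]
width: 1.004
```

step_arm([
  [0,3.7,-15,0.009,0],
  [0,3.7,-35,0.009,0],
  [0,3.7,-55,0.009,0],
  [0,3.7,-66,0.009,0],
  [0,3.7,-68,0.009,0],
  [0,3.7,-68,0.009,0],
  [0,3.7,-68,0.009,0],
])

```text
time_s: 7.85
position: [442.8, 123.8, 58.9]
eef_rot: [3.14, -0.007, 1.639]
wrist_force: [0.4, -0.5, -0.6]
width: 0.998
```

step_arm([
  [0,-0.5,0,0,0.5],
  [0,-0.5,0,0,1],
  [0,-0.5,0,0,1],
  [0,-0.5,0,0,1],
  [0,-0.5,0,0,1],
  [0,-0.5,0,0,1],
  [0,-0.5,0,0,1],
  [0,-0.5,0,0,1],
])

```text
time_s: 8.65
position: [443.1, 123.3, 59.3]
eef_rot: [3.14, -0.007, 1.639]
wrist_force: [-1.2, -0.2, 5.5]
width: 0.172
```

step_arm([
  [0,0,15,0,1],
  [0,0,40,0,1],
  [0,0,60,0,1],
  [0,0,66,0,1],
  [0,30,66,0,1],
  [0,70,66,0,1],
  [0,110,66,0,1],
  [0,145,66,0,1],
])

```text
time_s: 9.45
position: [442.2, 269.7, 124.1]
eef_rot: [3.141, -0.007, 1.639]
wrist_force: [-0.0, 0.3, -2.6]
width: 0.169
```

step_arm([
  [0,20,0,-0.02,1],
  [0,29.5,-10,-0.03,1],
  [0,29.5,-35,-0.03,1],
  [0,29.5,-65,-0.03,1],
  [0,29.5,-85,-0.03,1],
  [0,29.5,-93,-0.03,1],
  [0,29.5,-96,-0.03,1],
  [0,29.5,-96,-0.03,1],
])

```text
time_s: 10.25
position: [440.5, 298.2, 28.8]
eef_rot: [-3.139, -0.003, 1.61]
wrist_force: [-5.6, -3.8, 11.0]
width: 0.172
```

step_arm([
  [0,0,0,0,0.5],
  [0,0,0,0,0],
  [0,0,0,0,0],
  [0,0,0,0,0],
  [0,0,15,0,0],
  [0,0,50,0,0],
  [0,-20,90,0.01,0],
  [0,-60,110,0.02,0],
])

```text
time_s: 11.05
position: [441.8, 242.7, 143.3]
eef_rot: [3.138, -0.009, 1.636]
wrist_force: [0.7, -0.3, 0.3]
width: 1.0
```

```bash
python3 - <<'E'
from h import *
o=get_obs(); print(o['position'],o['eef_rot'])
c,im,d,C=blocks(zmin=40,name='w4.png')
m=(abs(C[...,0]-440)<110)&(C[...,1]>250); bound(np.where(m[...,None],C,0),d,7,20)
E
```

```text
[441.77499919 242.70764659 143.32471421] [ 3.13827495 -0.00878317  1.63625397]
blk 719 (array([442.1, 373.8]), array([15.9, 19.5]), 3.7) z 49.6 px [334.  28.]
blk 864 (array([243.4, 314.6]), array([57.4, 57.9]), 54.2) z 42.8 px [66. 93.]
blk 521 (array([439.2, 297. ]), array([15.8, 19.3]), 3.6) z 49.7 px [323. 135.]
blk 748 (array([392.8, 200.9]), array([23.5, 42.8]), 3.7) z 46.9 px [260. 245.]
blk 721 (array([482.2, 207.5]), array([23.6, 41.1]), 3.9) z 46.8 px [368. 244.]
blk 931 (array([440., 165.]), array([15.3, 23.6]), 3.8) z 78.5 px [314. 294.]
blk 580 (array([498.5, 128.6]), array([27.9, 41.7]), 3.0) z 46.8 px [378. 320.]
blk 661 (array([387.3, 120.5]), array([27.7, 42.6]), 5.1) z 47.0 px [252. 322.]
reg 7 20 3383 (array([442.9, 336.5]), array([144.5, 128.3]), 1.3)
reg 7 20 2568 (array([442. , 373.6]), array([90.2, 25.5]), 1.4)
reg 7 20 2604 (array([439.4, 296.8]), array([116.1,  25.3]), 3.7)
```

View pics/w4.png

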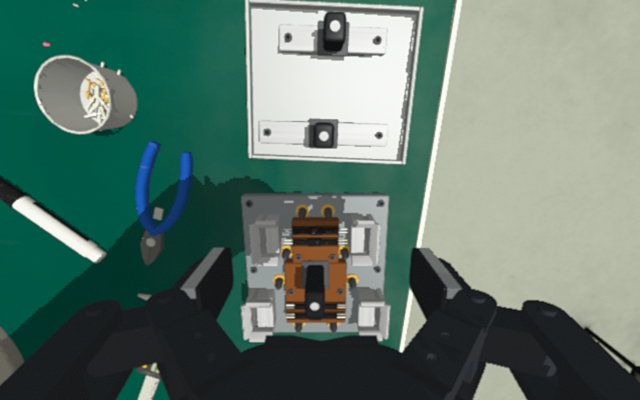

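step_arm([
  [0,-30,-10,0,0],
  [-1,-60,-17,0.003,0],
  [-1.5,-75,-20,0.003,0],
  [-1.5,-77.5,-40,0.003,0],
  [-1.5,-77.5,-60,0.003,0],
  [-1.5,-77.5,-78,0.003,0],
  [-1.5,-77.5,-85,0.003,0],
  [-1.5,-77.5,-85,0.003,0],
])

```text
time_s: 11.9
position: [441.6, 154.6, 58.6]
eef_rot: [3.14, 0.001, 1.629]
wrist_force: [-0.3, -0.4, 0.1]
width: 1.004
```

step_arm([
  [-1,6,0,0.01,0],
  [-1.2,10.8,0,0.01,0],
  [-1.2,10.8,-1,0.01,0],
  [-1.2,10.8,-1,0.01,0],
])

```text
time_s: 12.3
position: [440.7, 165.8, 58.0]
eef_rot: [3.139, 0.001, 1.639]
wrist_force: [-1.1, 0.3, -0.8]
width: 1.001
```

step_arm([
  [0,0,0,0,0.5],
  [0,0,0,0,1],
  [0,0,0,0,1],
  [0,0,0,0,1],
  [0,0,0,0,1],
  [0,0,0,0,1],
  [0,0,0,0,1],
  [0,0,0,0,1],
])

```text
time_s: 13.1
position: [440.9, 165.8, 58.1]
eef_rot: [3.138, 0.001, 1.639]
wrist_force: [0.5, -0.2, 0.1]
width: 0.171
```

step_arm([
  [0,0,12,0,1],
  [0,0,35,0,1],
  [0,0,55,0,1],
  [0,0,66,0,1],
  [0,-20,68,-0.02,1],
  [0,-60,68,-0.06,1],
  [-1,-100,68,-0.1,1],
  [-2,-140,68,-0.138,1],
])

```text
time_s: 13.9
position: [438.2, 24.5, 126.1]
eef_rot: [3.139, 0.001, 1.501]
wrist_force: [1.1, 0.3, -2.1]
width: 0.173
```

step_arm([
  [1,-25,0,0,1],
  [1,-36,-10,0,1],
  [1,-38,-30,0,1],
  [1,-38,-52,0,1],
  [1,-38,-70,0,1],
  [1,-38,-78,0,1],
  [1,-38,-80,0,1],
  [1,-38,-80,0,1],
])

```text
time_s: 14.7
position: [438.9, -12.5, 46.1]
eef_rot: [3.14, 0.001, 1.502]
wrist_force: [0.8, -0.3, -2.0]
width: 0.169
```

step_arm([
  [0,0,-1.5,0,1],
  [0,0,-1.5,0,1],
  [0,0,-1.5,0,0.5],
  [0,0,-1.5,0,0],
  [0,0,-1.5,0,0],
  [0,0,-1.5,0,0],
  [0,0,20,0,0],
  [0,0,50,0,0],
])

```text
time_s: 15.5
position: [437.3, -12.3, 95.4]
eef_rot: [-3.139, 0.0, 1.502]
wrist_force: [0.3, -0.7, 0.6]
width: 0.999
```

step_arm([
  [0,-10,20,0,0],
  [1,-45,30,0,0],
  [2,-85,30,0.01,0],
  [3,-125,30,0.015,0],
  [4,-155,30,0.015,0],
  [4,-169,30,0.015,0],
  [4,-171.8,20,0.015,0],
  [4,-171.8,10,0.015,0],
])

```text
time_s: 16.3
position: [441.4, -182.9, 104.6]
eef_rot: [-3.139, -0.001, 1.518]
wrist_force: [-0.2, -0.2, -0.3]
width: 1.002
```

step_arm([
  [0,-1.2,-15,0,0],
  [0,-1.2,-35,0,0],
  [0,-1.2,-50,0,0],
  [0,-1.2,-58,0,0],
  [0,-1.2,-58.5,0,0],
  [0,-1.2,-58.5,0,0],
])

```text
time_s: 16.9
position: [441.7, -183.2, 46.1]
eef_rot: [-3.139, -0.001, 1.52]
wrist_force: [0.1, 0.4, -0.6]
width: 0.997
```

```bash
python3 - <<'E'
from h import *
o=get_obs(); print(o['position'],o['eef_rot'],o['wrist_force'])
c,im,d=grab('top'); cv2.imwrite('pics/t2.png',cv2.resize(im[150:240,330:490],None,fx=5,fy=5,interpolation=cv2.INTER_CUBIC))
E
```

```text
[ 441.68653713 -183.21693533   46.08089205] [-3.13924838e+00 -9.39536852e-04  1.51978900e+00] [ 0.13480334  0.3803003  -0.55770678]
```

View pics/t2.png

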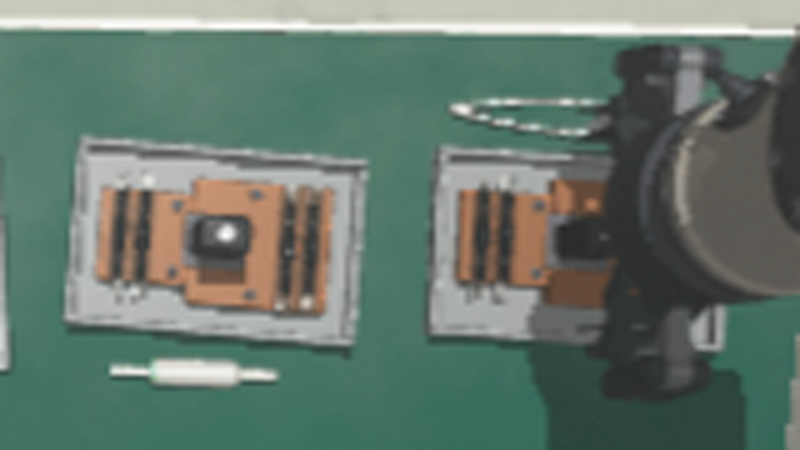

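step_arm([
  [-0.3,-0.9,0,0,0.4],
  [-0.3,-0.9,0,0,1],
  [-0.3,-0.9,0,0,1],
  [-0.3,-0.9,0,0,1],
  [-0.3,-0.9,0,0,1],
  [-0.3,-0.9,0,0,1],
  [-0.3,-0.9,0,0,1],
  [-0.3,-0.9,0,0,1],
])

```text
time_s: 17.75
position: [442.1, -184.6, 46.8]
eef_rot: [-3.141, -0.0, 1.519]
wrist_force: [-1.8, -0.6, 3.8]
width: 0.171
```

step_arm([
  [0,0,12,0,1],
  [0,0,35,0,1],
  [0,0,60,0,1],
  [0,0,80,0,1],
  [0,0,86,0,1],
  [0,30,86,0.02,1],
  [0,70,86,0.04,1],
  [0,110,86,0.06,1],
])

```text
time_s: 18.55
position: [441.0, -73.7, 132.2]
eef_rot: [-3.139, -0.001, 1.578]
wrist_force: [0.5, -0.1, -1.9]
width: 0.172
```

step_arm([
  [0,35,0,0.01,1],
  [0,75,0,0.02,1],
  [0,115,0,0.03,1],
  [0,155,0,0.045,1],
  [0,190,0,0.055,1],
  [0,220,0,0.061,1],
  [0,236,0,0.061,1],
  [0,239.5,0,0.061,1],
])

```text
time_s: 19.35
position: [440.0, 168.0, 131.7]
eef_rot: [-3.138, -0.002, 1.643]
wrist_force: [-0.4, 0.5, -2.1]
width: 0.166
```

step_arm([
  [0.9,-2.2,0,-0.004,1],
  [0.9,-2.2,-10,-0.004,1],
  [0.9,-2.2,-25,-0.004,1],
  [0.9,-2.2,-38,-0.004,1],
  [0.9,-2.2,-48,-0.004,1],
  [0.9,-2.2,-51,-0.004,1],
  [0.9,-2.2,-51,-0.004,1],
  [0.9,-2.2,-51,-0.004,1],
])

```text
time_s: 20.15
position: [441.3, 166.0, 81.0]
eef_rot: [-3.139, -0.002, 1.639]
wrist_force: [-0.3, -0.0, -2.3]
width: 0.174
```

step_arm([
  [-0.4,-0.2,-4,0,1],
  [-0.4,-0.2,-8,0,1],
  [-0.4,-0.2,-12,0,1],
  [-0.4,-0.2,-16,0,1],
  [-0.4,-0.2,-20,0,1],
  [-0.4,-0.2,-22,0,1],
  [-0.4,-0.2,-22.5,0,1],
  [-0.4,-0.2,-22.5,0,1],
])

```text
time_s: 20.95
position: [440.5, 165.7, 58.8]
eef_rot: [-3.138, -0.001, 1.639]
wrist_force: [-2.5, -0.5, 3.7]
width: 0.17
```

step_arm([
  [0,0,0,0,0.5],
  [0,0,0,0,0],
  [0,0,0,0,0],
  [0,0,0,0,0],
  [0,0,15,0,0],
  [0,10,45,0,0],
  [0,45,75,0,0],
  [0,80,85,0,0],
])

```text
time_s: 21.75
position: [442.7, 247.2, 148.0]
eef_rot: [3.139, -0.003, 1.637]
wrist_force: [0.7, 0.8, 0.5]
width: 0.997
```

```bash
python3 - <<'E'
from h import *
get_image('wrist')
o=get_obs(); print(o['position'],o['eef_rot'])
c,im,d,C=blocks(zmin=40,name='w5.png')
m=(abs(C[...,0]-440)<110)&(C[...,1]>250); bound(np.where(m[...,None],C,0),d,7,20)
m=(abs(C[...,0]-440)<40)&(C[...,1]<230)&(C[...,1]>100); bound(np.where(m[...,None],C,0),d,23,40)
print(get_obs()['position'])
E
```

```text
[442.05330731 255.68084993 149.4976436 ] [ 3.13601913 -0.01103787  1.64496905]
blk 638 (array([442.4, 373.9]), array([15.7, 19.4]), 4.1) z 49.6 px [333.  50.]
blk 781 (array([243.5, 314.7]), array([57.5, 57.4]), 1.2) z 42.8 px [ 75. 109.]
blk 480 (array([439. , 297.3]), array([15.7, 19.4]), 4.2) z 49.6 px [322. 151.]
blk 697 (array([392.6, 201.4]), array([23.6, 42.1]), 3.4) z 46.9 px [260. 254.]
blk 657 (array([482.3, 207.4]), array([23.7, 42. ]), 3.9) z 46.9 px [364. 255.]
blk 874 (array([438.9, 165.1]), array([15.4, 23.9]), 3.1) z 78.5 px [311. 302.]
blk 558 (array([386.9, 120.9]), array([26.9, 42.2]), 1.1) z 46.9 px [251. 327.]
blk 399 (array([504.9, 135.9]), array([22.1, 44.4]), 40.9) z 47.1 px [375. 322.]
reg 7 20 3100 (array([443. , 336.5]), array([144.6, 128.4]), 1.4)
reg 7 20 2309 (array([442.3, 373.6]), array([89.3, 25.3]), 1.2)
reg 7 20 2422 (array([439.1, 297. ]), array([116.1,  24.8]), 4.0)
reg 23 40 5099 (array([434.8, 164.6]), array([ 68.1, 128.6]), 4.0)
[441.35523375 252.62587897 147.8888841 ]
```

View pics/w5.png

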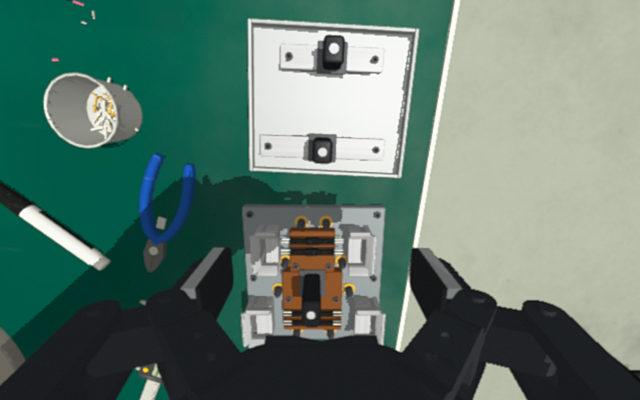

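step_arm([
  [-1,20,-15,0,0],
  [-1.4,40,-35,0,0],
  [-1.4,45.6,-60,0,0],
  [-1.4,45.6,-75,0,0],
  [-1.4,45.6,-80,0,0],
  [-1.4,45.6,-80,0,0],
  [-1.4,45.6,-80,0,0],
])

```text
time_s: 22.55
position: [440.7, 297.9, 68.7]
eef_rot: [3.137, -0.008, 1.645]
wrist_force: [0.1, -0.7, 0.1]
width: 1.001
```

step_arm([
  [-0.5,0.2,-20,-0.006,0],
  [-0.5,0.2,-36,-0.006,0],
  [-0.5,0.2,-39.5,-0.006,0],
  [-0.5,0.2,-39.5,-0.006,0],
  [-0.5,0.2,-39.5,-0.006,0],
  [-0.5,0.2,-39.5,-0.006,0.5],
  [-0.5,0.2,-39.5,-0.006,1],
  [-0.5,0.2,-39.5,-0.006,1],
])

```text
time_s: 23.35
position: [440.5, 298.3, 29.6]
eef_rot: [3.137, -0.008, 1.639]
wrist_force: [0.1, 0.3, -0.4]
width: 0.511
```

step_arm([
  [0,0,0,0,1],
  [0,0,0,0,1],
  [0,0,0,0,1],
  [0,0,0,0,1],
  [0,0,0,0,1],
])

```text
time_s: 23.85
position: [440.8, 298.6, 30.0]
eef_rot: [3.136, -0.009, 1.639]
wrist_force: [0.3, 0.6, 4.5]
width: 0.171
```

step_arm([
  [0,0,15,0,1],
  [0,0,40,0,1],
  [0,0,65,0,1],
  [0,0,88,0,1],
  [0,0,97,0,1],
  [0,-30,97,0,1],
  [0,-65,97,0,1],
  [1,-100,97,0,1],
])

```text
time_s: 24.65
position: [440.8, 197.3, 126.5]
eef_rot: [3.137, -0.008, 1.641]
wrist_force: [0.4, -0.3, -2.1]
width: 0.172
```

step_arm([
  [1,-35,0,0,1],
  [2,-62,0,0,1],
  [2.3,-72,0,0,1],
  [2.3,-73.7,-10,0,1],
  [2.3,-73.7,-25,0,1],
  [2.3,-73.7,-38,-0.002,1],
  [2.3,-73.7,-44,-0.002,1],
  [2.3,-73.7,-44,-0.002,1],
])

```text
time_s: 25.45
position: [442.0, 124.5, 81.3]
eef_rot: [3.14, -0.009, 1.641]
wrist_force: [-0.1, 1.0, -1.6]
width: 0.168
```

step_arm([
  [0.8,-0.9,-2,-0.002,1],
  [0.8,-0.9,-6,-0.002,1],
  [0.8,-0.9,-10,-0.002,1],
  [0.8,-0.9,-14,-0.002,1],
  [0.8,-0.9,-18,-0.002,1],
  [0.8,-0.9,-20.5,-0.002,1],
  [0.8,-0.9,-21,-0.002,1],
  [0.8,-0.9,-21,-0.002,1],
])

```text
time_s: 26.25
position: [442.6, 123.5, 60.5]
eef_rot: [3.14, -0.008, 1.639]
wrist_force: [-0.8, -0.7, 2.7]
width: 0.17
```

step_arm([
  [0,0,-0.5,0,0.5],
  [0,0,-0.5,0,0],
  [0,0,-0.5,0,0],
  [0,0,-0.5,0,0],
  [0,0,15,0,0],
  [0,0,45,0,0],
  [0,15,70,0,0],
  [0,55,75,0,0],
])

```text
time_s: 27.05
position: [445.2, 176.0, 137.8]
eef_rot: [3.136, -0.006, 1.631]
wrist_force: [1.2, -0.0, -0.9]
width: 0.997
```

step_arm([
  [0,30,0,0,0],
  [0,70,0,0,0],
  [0,110,0,0,0],
  [0,150,0,0,0],
  [0,175,0,0,0],
  [0,190,0,0,0],
  [0,192,0,0,0],
  [0,192,0,0,0],
])

```text
time_s: 27.85
position: [445.3, 366.9, 137.4]
eef_rot: [3.136, -0.005, 1.63]
wrist_force: [0.1, -0.6, -0.0]
width: 1.0
```

step_arm([
  [-1,8,-20,-0.01,0],
  [-2.1,8,-45,-0.02,0],
  [-2.1,8,-70,-0.02,0],
  [-2.1,8,-90,-0.02,0],
  [-2.1,8,-105,-0.02,0],
  [-2.1,8,-108,-0.02,0],
  [-2.1,8,-108,-0.02,0],
  [-2.1,8,-108,-0.02,0],
])

```text
time_s: 28.65
position: [444.0, 375.2, 30.5]
eef_rot: [3.135, -0.006, 1.61]
wrist_force: [-0.0, -0.2, 0.5]
width: 0.997
```

step_arm([
  [0,0,0,0,0.5],
  [0,0,0,0,1],
  [0,0,0,0,1],
  [0,0,0,0,1],
  [0,0,0,0,1],
  [0,0,0,0,1],
  [0,0,0,0,1],
  [0,0,0,0,1],
])

```text
time_s: 29.45
position: [444.2, 375.5, 30.8]
eef_rot: [3.134, -0.006, 1.61]
wrist_force: [-0.2, -0.4, 4.3]
width: 0.174
```

step_arm([
  [0,0,15,0,1],
  [0,0,40,0,1],
  [0,0,65,0.01,1],
  [0,-5,75,0.02,1],
  [-1,-40,75,0.029,1],
  [-2,-80,75,0.029,1],
  [-3,-120,75,0.029,1],
  [-4,-150,75,0.029,1],
])

```text
time_s: 30.25
position: [439.3, 221.6, 105.1]
eef_rot: [3.136, -0.003, 1.637]
wrist_force: [0.6, 0.1, -1.7]
width: 0.17
```

step_arm([
  [0.5,-10,0,0.002,1],
  [0.8,-14.6,0,0.002,1],
  [0.8,-14.6,-8,0.002,1],
  [0.8,-14.6,-16,0.002,1],
  [0.8,-14.6,-22,0.002,1],
  [0.8,-14.6,-23,0.002,1],
  [0.8,-14.6,-23,0.002,1],
])

```text
time_s: 30.95
position: [439.7, 207.8, 81.6]
eef_rot: [3.137, -0.004, 1.641]
wrist_force: [0.4, 0.2, -1.2]
width: 0.168
```

step_arm([
  [0.3,-0.8,-3,-0.002,1],
  [0.3,-0.8,-7,-0.002,1],
  [0.3,-0.8,-11,-0.002,1],
  [0.3,-0.8,-15,-0.002,1],
  [0.3,-0.8,-19,-0.002,1],
  [0.3,-0.8,-20.5,-0.002,1],
  [0.3,-0.8,-20.8,-0.002,1],
  [0.3,-0.8,-20.8,-0.002,1],
])

```text
time_s: 31.75
position: [439.8, 206.9, 61.3]
eef_rot: [3.138, -0.003, 1.638]
wrist_force: [-2.2, -1.7, 4.9]
width: 0.169
```

step_arm([
  [0,0,-0.5,0,0.5],
  [0,0,-0.5,0,0],
  [0,0,-0.5,0,0],
  [0,0,-0.5,0,0],
  [0,0,15,0,0],
  [0,0,50,0,0],
  [0,-20,90,0,0],
  [0,-40,120,0,0],
])

```text
time_s: 32.55
position: [440.3, 167.8, 184.4]
eef_rot: [3.135, -0.004, 1.641]
wrist_force: [0.7, -0.5, 0.7]
width: 0.997
```

step_arm([
  [0,-10,20,0,0],
  [0,-20,40,0,0],
  [0,-20,40,0,0],
  [0,-20,40,0,0],
  [0,-20,40,0,0],
  [0,-20,40,0,0],
])

```text
time_s: 33.15
position: [439.4, 148.2, 223.5]
eef_rot: [3.137, -0.004, 1.642]
wrist_force: [-0.3, 0.0, 0.1]
width: 1.005
```

```bash
python3 - <<'E'
from h import *
o=get_obs(); print(o['position'],o['time_s'])
c,im,d,C=blocks(zmin=60,name='w6.png')
for lo,hi in ((90,150),(180,240)):
    m=(abs(C[...,0]-440)<110)&(C[...,1]>lo)&(C[...,1]<hi); bound(np.where(m[...,None],C,0),d,39,45)
m=(C[...,1]<80); bound(np.where(m[...,None],C,0),d,13.5,24)
E
```

```text
[439.44733271 148.21565993 223.51305171] 33.15
blk 372 (array([438.9, 205.5]), array([15.1, 19.4]), 3.9) z 80.1 px [324. 128.]
blk 422 (array([439. , 165.2]), array([15.9, 22.8]), 3.9) z 78.6 px [322. 170.]
blk 366 (array([441.5, 122.4]), array([15.3, 18.1]), 3.3) z 80.1 px [321. 210.]
blk 256 (array([437.9, -13.2]), array([23.2, 15.9]), 86.2) z 66.8 px [310. 317.]
reg 39 45 871 (array([403.2, 119.8]), array([49.9, 32.9]), 1.2)
reg 39 45 854 (array([480.7, 125.7]), array([54.6, 31.7]), 4.1)
reg 39 45 545 (array([410. , 203.7]), array([32. , 18.5]), 4.0)
reg 39 45 558 (array([467.1, 207.1]), array([32.2, 19.6]), 4.0)
reg 13.5 24 2008 (array([75.1, -3.6]), array([166.8,  40.9]), 89.1)
reg 13.5 24 1283 (array([273.9,  48.1]), array([68. , 35.7]), 71.0)
reg 13.5 24 679 (array([439. ,  -7.2]), array([124.3,  90. ]), 85.8)
reg 13.5 24 2396 (array([437.9, -14.2]), array([111.6,  60. ]), 86.0)
```

View pics/w6.png

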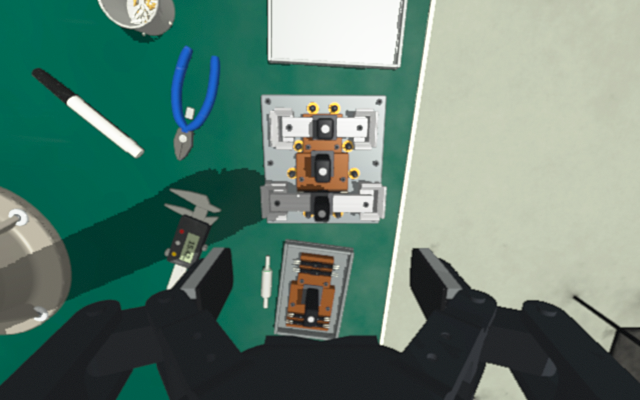

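The bars (blocks at px (324,128) and (321,210)) and the carrier (322,170) match their starting positions and heights to within about 1 mm. The checked carrier lies flat in tray_b at px (310,300). The gripper is clear, so I'm handing in.

```bash
python3 -c "
from cell import job; print(job.hand_in())"
```

```text
the job is handed in; nothing more can be done
None
```

I did the whole task in order and handed the job in at about 33 s of robot time. The hand-in itself returned no verdict.

1. **Bars out:** I laid the short bar and then the long bar flat in the steel tray. They sat about +37 mm and −39 mm from its middle in y, with the checked carrier still seated in the jig.
2. **Carriers:** The checked carrier went into the empty grey tray. The next carrier went into the jig with its broad end at the jig's broad place.
3. **Bars back:** The long bar and then the short bar went back into their own saddles.

**Last check, wrist camera, with the gripper clear:**

| Item | Grip block top (mm up) | Result |
|---|---|---|
| Long bar | 80.1 | same height as at the start, within 1 mm of its starting place, turned about 3–4 degrees like the jig (3.9) |
| Short bar | 80.1 | same height as at the start, within 1 mm of its starting place, turned about 4 degrees like the jig |
| Next carrier | 78.6 | as the checked carrier stood (78.5), within about 1 mm of where that was |
| Checked carrier | 66.8 | flat, within about 2 mm of the grey tray's middle |

**Disagreement:** The top and wrist cameras differed by about 2 mm throughout, which is within the stated calibration. I dealt with it by returning to the gripper positions recorded at the first grasps. No check failed, and wrist forces in the reports at the end of each move stayed below about 15 N.

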